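# Make room on the mug rail

## Task

Make room on the mug rail for one more mug, touching and pushing only. Press the release pad on top of the sliding stop and, while it is down, push the stop along the rail away from the row of mugs until it is fully home at the end post. Then push the mug that stands by itself in front of the rail into the opened space until it rests against the rails, upright; lift nothing, and leave the other mugs and the things around where they stand.

Things in the scene. Friction and masses are not known exactly. Their poses are not given: they have to be found in the camera images.
- mug_rail: Fixed rack for upturned mugs: two aluminium rails, 390 mm long, 86 mm high, between a black end plate (left, own y +200 mm) and end post (right, -190 mm). Origin on the worktop under the rails' back faces; own x away from the robot, y left along the rails. Mugs rest on its front faces at own x -20 mm. Two mugs stand at its left half, bodies ending at own y about +49 mm, handle tips at x -130 mm.
- stop (a joint): Travel of the black sliding stop along the rails in m: 0 nearest the row of mugs, 0.150 fully home at the right end post; grows as the stop moves to the rail's own -y. A ratchet (8 mm teeth) blocks growing travel, after up to 8 mm of play, unless the release pad is down; then it slides with about 2 N of friction. Toward the mugs it moves without the release.
- stop_face (a point): Centre of the face of the sliding stop's upright plate that looks at the row of mugs (to the rail's own +y). The plate is 8 mm thick, 92 mm high and reaches forward to own x -80 mm of the rail. The face is at own y +30 mm of the rail at travel 0 and at -120 mm at home.
- release (a joint): How far the release pad is pressed in m: 0 is up, 0.010 is its lower stop. From about 0.006 the ratchet is free. Its spring needs about 2.5 N to start and 6 N at the bottom; it comes up again when let go.
- release_top (a point): Centre of the top of the grey release pad that rides on the stop, pressed straight down. The pad is 40 mm (across the rail) by 46 mm (along it), its top 110 mm above the worktop when up. At its right end, 25 mm from this point to the rail's own -y, an upright black tab of the stop, 44 mm wide, rises to 130 mm; a fingertip on the pad can push the stop by it. The other three sides are open.
- mug_axis (a point): Upturned mug to push, alone in front of the rail: 71 mm in diameter, 85 mm high, about 0.3 kg. The point is on its body's axis, 42 mm up. Handle along its own -y (to the right, about along the rail), tip 71 mm from the axis, 12 to 73 mm up. Against the rails the axis is at the rail's own x -56 mm; the opened space spans own y +49 (row mug) to -120 mm (stop): axis at y +12 to -48 mm.
- row_mug_1: Left upturned mug of the row on the rail, against the left end; 72 mm in diameter, 86 mm high, handle to the front. Origin at its underside, 17 mm from its axis toward the handle. Stays.
- row_mug_2: Right upturned mug of the row on the rail; 70 mm in diameter, 88 mm high, handle to the front. Origin at its underside, 17 mm from its axis toward the handle. Stays.
- spice: Small spice jar, 47 mm in diameter, 98 mm high, in front of the row of mugs. Origin at its underside. Stays.
- salt: Salt shaker, 44 mm in diameter, 90 mm high, right of the rail. Origin at its underside. Stays.
- tumbler: Clear glass tumbler, 69 mm in diameter, 104 mm high, left of the rail. Origin at its underside. Stays.
- soap: Hand soap pump bottle, 64 x 66 mm, 203 mm high, behind and right of the rail. Origin at its underside. Stays.
- coaster: Square coaster, 98 x 98 x 6 mm, lying at the front right. Origin at its underside. Stays.
There are look-alikes about, which are no part of the job. What is shaped like the part that bears mug_axis but purple is not meant.

How it is judged:
By the outcome, as a careful person would: the job done as asked, in the order asked, and still so for the second after the job is handed in, with the robot touching nothing.
It also fails if it takes over 53 s, if anything falls off the work surface, if the arm or the gripper's body presses on something with over 40 N, if the wrist force passes 120 N, or if a joint passes its speed limit or range.

## Robot

A 6-joint arm with a two-finger parallel gripper is mounted at the origin on a cart in front of the work surface, level with it; the furniture and walls round the work are solid. World frame = base frame: x ahead of the robot, y to its left, z up, the work surface at z = 0. Lengths are in mm, angles in rad, forces in N, time in s.
With the tool pointing down it reaches from about 400 to 925 mm from the base axis. Payload 12.5 kg.
Tool frame: the origin (TCP) lies between the finger pads; the fingertips stand 11 mm ahead of it and the grasp point (between the pads) lies 8 mm behind it (env.tip_extent is the distance from the TCP to the fingertips, in mm); x points along the fingers, z is the direction in which the jaws open and shut, and the axes are right-handed (so a half turn about x gives the same grasp; the last joint's range is limited). The gripper opens to 95 mm and grips with 3 to 60 N. Pads are 20 mm wide; open, the fingers measure 119 mm over their backs; the gripper's body (75 mm by 180 mm) begins 59 mm behind the grasp point.
Start: joints at [-1.251, 0.491, 1.559, -0, 1.092, -0.106], TCP at [258.18, -569.202, 203.461] pointing down, gripper open.
Joint ranges: [-3.1, 3.1], [-0.84, 2.19], [0.05, 2.79], [-1.13, 4.28], [0.06, 2.93], [-2.69, 2.69]. Speed limits (rad/s): [2.22, 2.22, 2.79, 3.14, 3.14, 3.14].

## Interface

Orientations are given as [roll, pitch, yaw] about the fixed x, y, z axes, in that order (R = Rz(yaw) Ry(pitch) Rx(roll)).
In Python, from cell import status, imaging, env gives the robot as it stands. The module is installed in compiled form; this text tells all that it offers.
- The arm moves only by the tool apply_moves, never from a script. Its argument "increments" is a list of rows, each a list of 5 numbers: the closure, from 0 (fully open) to 1 (shut), then the shift along the tool's x, y, z in mm, then the turn about the tool's x in degrees. A call has 1 to 10 rows; each row shifts and turns the commanded pose from where the row before left it, along the tool's axes as they then stand; what a row does not reach is not made up. A row lasts 1/10 s, in which the tool goes at most 50 mm and 8.59 degrees, less where a joint would pass 70% of its speed; a pose out of reach is approached as far as the arm can. A call with a gripper value outside its range is refused whole. The fingers move at their own pace and stop on an object; the grip force is fixed at half the most. Time passes only in rows, so rows that do not move let the fingers close. It gives the time, the measured TCP pose, the force and the opening at its end, in the units of the state.
- status.state(): the state, without advancing time (a new reading comes with each control period).
- imaging.read_camera(name): name is "side" or "top"; returns a dict with "pixels" (480x640x3 uint8, red, green, blue), "fovy" (degrees; the focal length in pixels is half the picture's height over the tangent of half this angle, whatever the lens; pixels are square), "cx", "cy" (the principal point, pixels), "R" (3x3) and "t" (3): a world point X has camera coordinates R X + t. Camera axes: x right, y down, z forward; pixel columns grow to the right and rows downward; lengths in mm; the calibration is good to about 2 mm. A picture is of the moment at which its call begins. There is no depth.
- env.job_done(): hands the job in, once; it reports no verdict.
The state is a dict: "t": time; "joints": joint angles; "qvel": joint speeds; "tau": joint torques, N m; "eef_pos": TCP position; "tcp_rot": TCP orientation; "ft_force": force on the tool from outside, world axes, zero at the start; "moment": the same for the moment, N m; "opening": opening from 0.0 (shut) to 1.0 (fully open).
Only numpy, scipy, OpenCV 4.12 (cv2) and the standard library are available. Lean on these libraries where they do the work, as an engineer would, in place of code of your own. Each camera call takes 0.05 s, during which the arm holds its last target. There are 200 camera calls.

## Working session

There is one attempt and no reset: what is moved stays moved. The work goes in short steps, Python scripts to look and compute and a tool call to move; the robot and the scene stay as the last step left them, time stands still between calls to the robot, and variables do not carry over. Pictures are saved under pics/ and viewed, about 8 in all and at most 12, crops included, and the job is handed in when it is done.

Besides the shell and the picture viewer there is one more tool, called after "Request:" in YAML: its name, and indented under it one key for each argument. apply_moves: Moves the arm, as the interface text tells. Its arguments: {"type":"object","properties":{"increments":{"type":"array"}},"required":["increments"]}

```bash
mkdir -p pics; cat > h.py <<'E'
import numpy as np, cv2
from cell import status, imaging, env
def cam(n, save=None):
    c=imaging.read_camera(n); c['f']=240/np.tan(np.radians(c['fovy'])/2)
    c['R']=np.array(c['R']); c['t']=np.array(c['t'])
    if save: cv2.imwrite('pics/'+save, c['pixels'][:,:,::-1])
    return c
def ray(c,u,v):
    d=c['R'].T@np.array([(u-c['cx'])/c['f'],(v-c['cy'])/c['f'],1]); return -c['R'].T@c['t'], d
def onz(c,u,v,z):
    o,d=ray(c,u,v); return o+d*(z-o[2])/d[2]
def proj(c,X):
    p=c['R']@np.array(X,float)+c['t']; return p[0]/p[2]*c['f']+c['cx'], p[1]/p[2]*c['f']+c['cy']
E
python3 - <<'E'
from h import *
for n in('top','side'):
    c=cam(n,n+'1.png'); print(n,c['fovy'],c['cx'],c['cy'],-c['R'].T@c['t'],c['R'].round(3).tolist())
print(status.state())
E
```

```text
top 44.41371260554458 311.4873964156004 247.92371112799947 [ 264.76100592   -7.01093079 1563.71260329] [[0.02, -1.0, 0.002], [-0.983, -0.02, -0.182], [0.182, 0.001, -0.983]]
side 43.59836380002835 318.3790379541176 238.75282016089443 [  24.37193567  371.30764438 1279.42589899] [[-0.584, -0.811, -0.006], [-0.715, 0.518, -0.469], [0.384, -0.27, -0.883]]
{'t': 0.1, 'joints': array([-1.25057086e+00,  4.91482549e-01,  1.55938884e+00, -4.09587929e-06,
        1.09171092e+00, -1.05604811e-01]), 'qvel': array([-0.00020814, -0.00110669, -0.00279283,  0.00030077,  0.00073703,
        0.00019086]), 'tau': array([ 4.59100280e-03, -6.13623047e+01, -2.58605540e+01,  6.94430480e-02,
        4.69942088e-02, -4.90151876e-05]), 'eef_pos': array([ 258.11757883, -568.95844374,  202.93047432]), 'tcp_rot': array([3.03965869, 1.56980667, 1.89469453]), 'ft_force': array([-0.22883052,  0.32204368, -0.63373406]), 'moment': array([ 0.02159721, -0.01390988, -0.00984621]), 'opening': 0.9988987967431178}
```

View pics/top1.png

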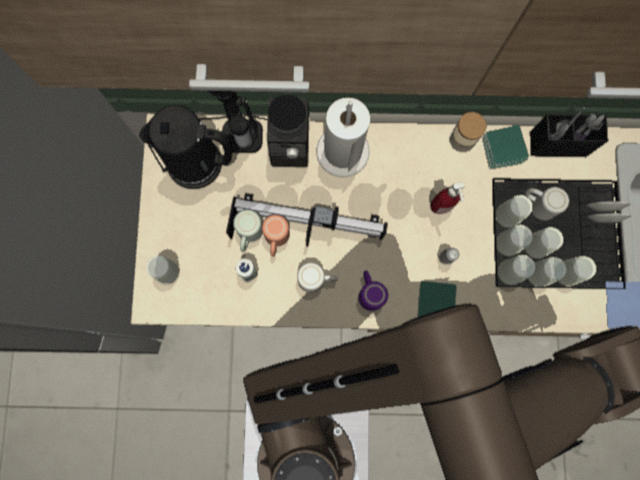

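View pics/side1.png

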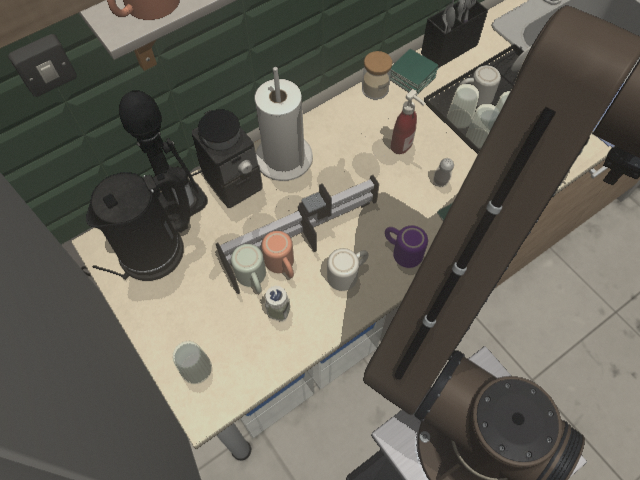

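The top view shows the rail from (234,217) to (384,228) and the stop at about (320,216). There are two mug candidates in front of it: a white one at (311,277) with its handle to the right, and a purple one at (373,293). The white one fits, since purple is excluded. I'll confirm it in an enlarged crop.

```bash
python3 - <<'E'
from h import *
a=cv2.imread('pics/top1.png')[180:320,220:400]; b=cv2.imread('pics/side1.png')[165:305,205:385]
a=cv2.resize(a,None,fx=4,fy=4,interpolation=cv2.INTER_CUBIC)[:,:720];b=cv2.resize(b,None,fx=4,fy=4,interpolation=cv2.INTER_CUBIC)
cv2.imwrite('pics/ca.png',a);cv2.imwrite('pics/cb.png',b)
E
```

```text
(no output)
```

View pics/ca.png

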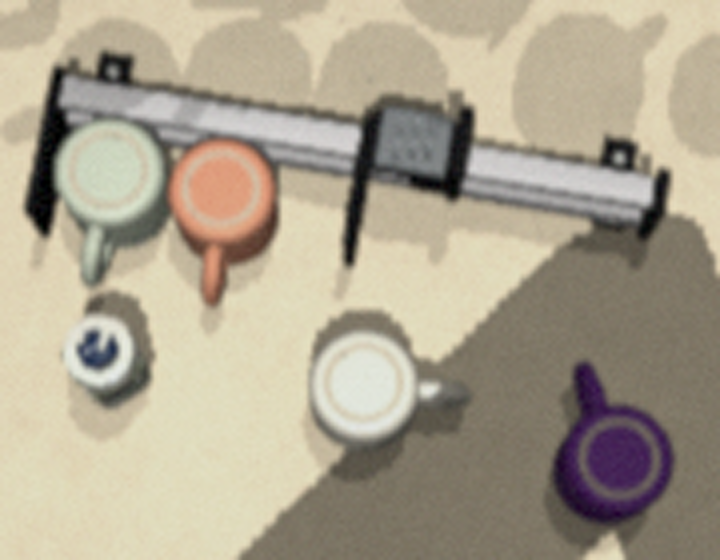

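View pics/cb.png

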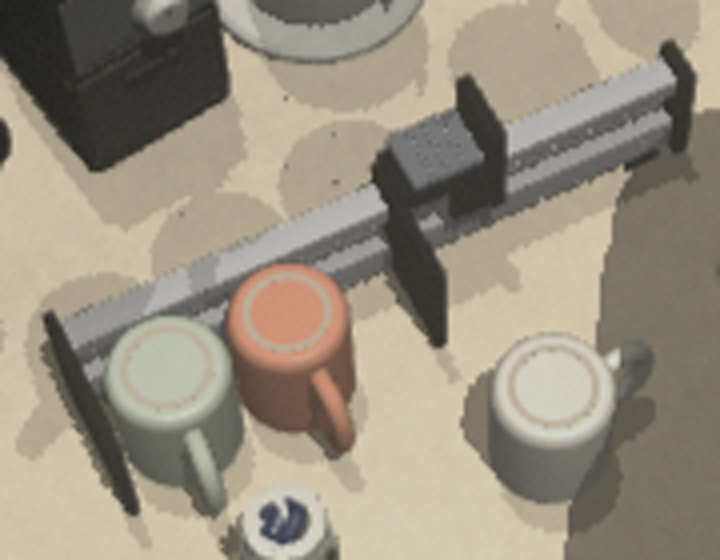

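```bash
python3 - <<'E'
from h import *
T=cam('top');S=cam('side')
def tri(a,b):
    o1,d1=ray(T,*a);o2,d2=ray(S,*b);d1/=np.linalg.norm(d1);d2/=np.linalg.norm(d2)
    s=np.linalg.lstsq(np.c_[d1,-d2],o2-o1,rcond=None)[0];p,q=o1+s[0]*d1,o2+s[1]*d2
    return ((p+q)/2).round(1),np.linalg.norm(p-q).round(1)
ct=lambda u,v:(u/4+220-.4,v/4+180-.4); cs=lambda u,v:(u/4+205-.4,v/4+165-.4)
for n,a,b,z in [('pad',(413,143),(435,150),110),('mug',(364,385),(552,388),85),('row1',(110,171),(170,362),86),('row2',(222,189),(288,312),88),('purple',(617,461),None,85),('spice',(98,350),(283,522),98),
  ('railbackL',(68,75),(62,320),86),('railbackR',(660,172),(668,62),86)]:
    print(n,onz(T,*ct(*a),z).round(1), b and onz(S,*cs(*b),z).round(1), b and tri(ct(*a),cs(*b)))
E
```

```text
pad [617.9 -32.2 110. ] [616.1 -31.8 110. ] (array([618.2, -32.6, 107. ]), np.float64(1.2))
mug [465.8  -4.1  85. ] [465.7  -3.4  85. ] (array([466.1,  -4. ,  83.4]), np.float64(0.4))
row1 [601.3 162.2  86. ] [602.6 159.1  86. ] (array([598.9, 160.9,  94.6]), np.float64(1.0))
row2 [590.4  89.6  88. ] [589.2  89.   88. ] (array([590. ,  89.3,  87.5]), np.float64(1.3))
purple [ 420.7 -164.5   85. ] None None
spice [482.9 163.8  98. ] [481.5 163.7  98. ] (array([482.7, 163.7,  96. ]), np.float64(1.1))
railbackL [664.5 192.   86. ] [660.4 194.   86. ] (array([666.8, 192.9,  75.3]), np.float64(1.6))
railbackR [ 607.8 -192.    86. ] [ 596.8 -187.5   86. ] (array([ 610.5, -196.6,   63. ]), np.float64(6.2))
```

```bash
cat >> h.py <<'E'
from scipy.spatial.transform import Rotation as Ro
def tool(): 
    s=status.state(); return np.array(s['eef_pos']), Ro.from_euler('xyz',s['tcp_rot']).as_matrix(), s
def delta(P):
    p,R,s=tool(); return R.T@(np.array(P)-p)
E
python3 - <<'E'
from h import *
T=cam('top');im=cv2.cvtColor(T['pixels'],cv2.COLOR_RGB2LAB).astype(int)
# rail back edge: cream (b high) -> grey (b~128)
P=[]
for u in list(range(252,308))+list(range(340,368)):
    col=im[190:240,u,2]; bg=np.median(col[:6]); 
    v0=198+(u-237)*.164
    seg=im[int(v0)-6:int(v0)+7,u,2]
    hi,lo=seg[:4].mean(),seg[-5:].mean(); th=(hi+lo)/2
    k=np.argmax(seg<th); v=int(v0)-6+k-1+(seg[k-1]-th)/(seg[k-1]-seg[k]) if k>0 else np.nan
    if k>0: P.append(onz(T,u,v,86)[:2])
P=np.array(P);f=np.polyfit(P[:,1],P[:,0],1)
for _ in range(3):
    r=P[:,0]-np.polyval(f,P[:,1]);m=abs(r)<3*np.median(abs(r))+.5;f=np.polyfit(P[m,1],P[m,0],1)
print('x=a*y+b',f,'deg',np.degrees(np.arctan(f[0])),m.sum(),len(m))
p,R,s=tool();print(p,R.round(3).tolist())
for n,u,v,z in[('soap',452,190,203),('soapbase',440,207,0),('salt',449,251,90),('postTop',384,228,86),('plateTop L',235,199,86),('coffee',290,150,150)]:print(n,onz(T,u,v,z).round(0))
print('d pad',delta([618,-32,200]).round(1))
E
```

```text
x=a*y+b [1.56601211e-01 6.36902570e+02] deg 8.900301423450713 84 84
[ 258.14250519 -569.0836715   203.17594114] [[-0.0, 0.911, 0.413], [0.0, 0.413, -0.911], [-1.0, 0.0, -0.0]]
soap [ 664. -339.  203.]
soapbase [ 675. -355.    0.]
salt [ 536. -355.   90.]
postTop [ 593. -190.   86.]
plateTop L [663. 196.  86.]
coffee [776.  54. 150.]
d pad [   3.4  549.6 -340.5]
```

Request:
apply_moves:
  increments:
    - [1,-20,0,0,8.33]
    - [1,-20,0,0,8.33]
    - [1,-20,0,0,8.33]
    - [1,0,0,0,8.31]
    - [1,0,19,-41,0]
    - [1,0,19,-41,0]
    - [1,0,19,-41,0]
    - [1,0,19,-41,0]
    - [1,0,19,-41,0]
    - [1,0,19,-41,0]

```text
t: 1.25
eef_pos: [409.6, -342.2, 263.5]
tcp_rot: [0.787, 1.571, -0.939]
ft_force: [0.4, -0.8, 0.5]
opening: 0.219
```

Request:
apply_moves:
  increments:
    - [1,0,19,-41,0]
    - [1,0,19,-41,0]
    - [1,0,19,-41,0]
    - [1,0,19,-41,0]
    - [1,0,19,-41,0]
    - [1,0,19,-41,0]
    - [1,0,19,-41,0]
    - [1,0,0,0,0]
    - [1,0,0,0,0]

```text
t: 2.15
eef_pos: [584.8, -80.0, 263.0]
tcp_rot: [-1.27, 1.57, -2.994]
ft_force: [-0.9, -0.3, 0.1]
opening: 0.004
```

```bash
python3 - <<'E'
from h import *
p,R,s=tool();print(p,R.round(3).tolist(),s['opening'],delta([616.3,-39.9,140]).round(1))
E
```

```text
[584.75883018 -80.04143323 263.03036416] [[-0.001, 0.988, -0.153], [-0.0, -0.153, -0.988], [-1.0, -0.001, 0.0]] 0.0036682912841472636 [123.   25.1 -44.5]
```

Request:
apply_moves:
  increments:
    - [1,0,12,-24,0]
    - [1,0,13,-24,0]
    - [1,40,0,0,0]
    - [1,40,0,0,0]
    - [1,30,0,0,0]
    - [1,10,0,0,0]
    - [1,0,0,0,0]
    - [1,0,0,0,0]

```text
t: 2.95
eef_pos: [617.4, -38.1, 144.9]
tcp_rot: [1.494, 1.569, -0.233]
ft_force: [-0.2, 0.1, -0.1]
opening: 0.004
```

```bash
python3 - <<'E'
from h import *
p,R,s=tool();print(p,s['ft_force'],delta([617,-36,121]).round(1))
a=cam('top')['pixels'][190:260,270:360,::-1];b=cam('side')['pixels'][165:235,270:360,::-1]
cv2.imwrite('pics/c3.png',cv2.resize(np.hstack([a,b]),None,fx=4.4,fy=4.4,interpolation=cv2.INTER_CUBIC))
E
```

```text
[617.40061255 -38.0529214  144.90981395] [-0.16944501  0.1169703  -0.05438679] [23.9 -0.8 -2. ]
```

View pics/c3.png

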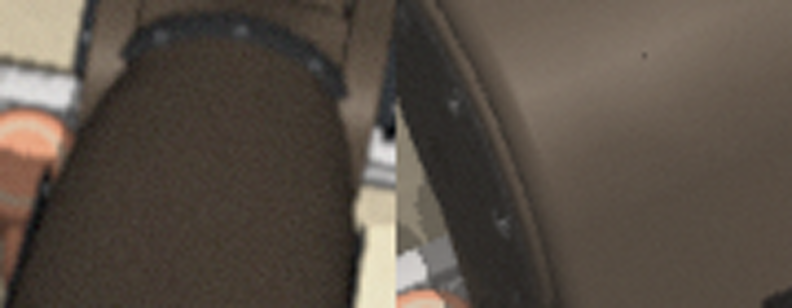

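The arm hides the pad in both views, so I'll go on by force. First a slow descent: contact is expected near TCP z = 121.

Request:
apply_moves:
  increments:
    - [1,8,0,0,0]
    - [1,6,0,0,0]
    - [1,4,0,0,0]
    - [1,3,0,0,0]
    - [1,2,0,0,0]
    - [1,0,0,0,0]

```text
t: 3.65
eef_pos: [616.8, -37.3, 120.1]
tcp_rot: [-1.335, 1.57, -3.061]
ft_force: [0.2, -0.3, -0.4]
opening: 0.003
```

Request:
apply_moves:
  increments:
    - [1,2,0,0,0]
    - [1,2,0,0,0]
    - [1,0,0,0,0]

```text
t: 3.95
eef_pos: [616.7, -37.3, 116.2]
tcp_rot: [-1.311, 1.57, -3.038]
ft_force: [0.8, 0.0, 0.7]
opening: 0.005
```

Request:
apply_moves:
  increments:
    - [1,2,0,0,0]
    - [1,2,0,0,0]
    - [1,0,0,0,0]
    - [1,0,0,0,0]

```text
t: 4.35
eef_pos: [616.8, -37.3, 112.4]
tcp_rot: [-0.647, 1.571, -2.373]
ft_force: [-0.1, 1.1, -0.3]
opening: 0.002
```

Request:
apply_moves:
  increments:
    - [1,2,0,0,0]
    - [1,0,0,0,0]
    - [1,0,0,0,0]

```text
t: 4.65
eef_pos: [616.8, -37.3, 110.4]
tcp_rot: [-0.429, 1.571, -2.155]
ft_force: [-0.6, 0.2, 0.9]
opening: 0.004
```

Request:
apply_moves:
  increments:
    - [1,2,0,0,0]
    - [1,0,0,0,0]
    - [1,0,0,0,0]

```text
t: 4.95
eef_pos: [616.8, -37.3, 108.3]
tcp_rot: [-0.926, 1.571, -2.652]
ft_force: [-0.5, 0.1, 0.2]
opening: 0.003
```

```bash
python3 - <<'E'
from h import *
p,R,s=tool();print(p,s['ft_force'],s['moment'],env.tip_extent)
E
```

```text
[616.80168849 -37.33326959 108.33805481] [-0.51367972  0.12815131  0.16384298] [-0.00167892  0.01357927 -0.0609108 ] 11.0
```

Request:
apply_moves:
  increments:
    - [1,2,0,0,0]
    - [1,0,0,0,0]
    - [1,0,0,0,0]

```text
t: 5.25
eef_pos: [616.8, -37.3, 106.3]
tcp_rot: [-0.956, 1.571, -2.682]
ft_force: [0.3, 0.7, 0.8]
opening: 0.005
```

Request:
apply_moves:
  increments:
    - [1,2,0,0,0]
    - [1,0,0,0,0]
    - [1,0,0,0,0]

```text
t: 5.55
eef_pos: [616.8, -37.3, 104.4]
tcp_rot: [-0.778, 1.571, -2.504]
ft_force: [-0.7, -0.2, 0.2]
opening: -0.0
```

No contact yet at tip z = 93, which contradicts the pad height. I'll look at the side view before going any further.

```bash
python3 - <<'E'
from h import *
b=cam('side','s6.png')['pixels'][...,::-1];a=cam('top','t6.png')['pixels'][...,::-1]
cv2.imwrite('pics/c6.png',cv2.resize(np.hstack([a[150:350,200:420],b[120:320,180:400]]),None,fx=1.8,fy=1.8))
E
```

```text
(no output)
```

View pics/c6.png

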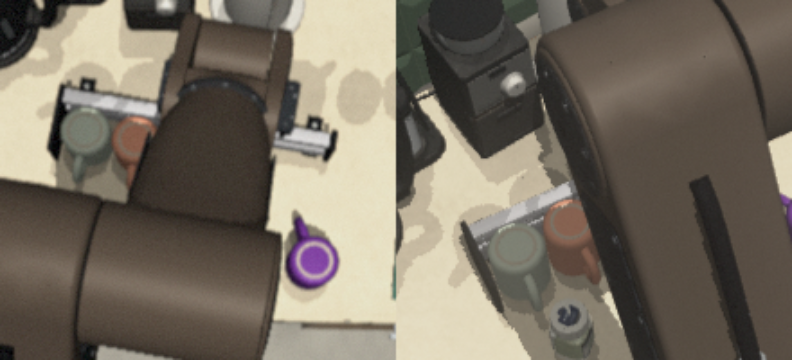

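Request:
apply_moves:
  increments:
    - [1,2,0,0,0]
    - [1,0,0,0,0]
    - [1,0,0,0,0]

```text
t: 5.95
eef_pos: [616.8, -37.3, 102.3]
tcp_rot: [-1.019, 1.571, -2.746]
ft_force: [-0.6, 0.4, 0.1]
opening: 0.005
```

Request:
apply_moves:
  increments:
    - [1,2,0,0,0]
    - [1,0,0,0,0]
    - [1,0,0,0,0]

```text
t: 6.25
eef_pos: [616.8, -37.3, 100.4]
tcp_rot: [-0.754, 1.571, -2.48]
ft_force: [-0.4, 1.3, 0.4]
opening: 0.002
```

```bash
python3 - <<'E'
from h import *
T=cam('top');p,R,s=tool()
print(p,s['tau'].round(2),s['joints'].round(3))
for n,X in[('bodyR',p+R@[-67,0,90]),('bodyRtop',p+R@[-150,0,90]),('bodyL',p+R@[-67,0,-90]),('pad',(618,-32,110))]:print(n,X.round(0),np.round(proj(T,X)))
a=T['pixels'][180:260,290:400,::-1];b=cv2.imread('pics/top1.png')[180:260,290:400]
cv2.imwrite('pics/c7.png',cv2.resize(np.vstack([a,b]),None,fx=3.7,fy=3.7,interpolation=cv2.INTER_CUBIC))
E
```

```text
[616.83521626 -37.29974161 100.41308462] [-0.000e+00 -6.353e+01 -2.145e+01  3.000e-02 -8.000e-02 -0.000e+00] [-0.167  0.596  1.68  -0.     0.866  1.559]
bodyR [ 603. -126.  167.] [362. 217.]
bodyRtop [ 603. -126.  250.] [365. 208.]
bodyL [631.  52. 167.] [289. 204.]Traceback (most recent call last):
  File "<stdin>", line 4, in <module>
AttributeError: 'tuple' object has no attribute 'round'. Did you mean: 'count'?
```

Request:
apply_moves:
  increments:
    - [1,2,0,0,0]
    - [1,0,0,0,0]
    - [1,0,0,0,0]

```text
t: 6.6
eef_pos: [616.8, -37.3, 98.4]
tcp_rot: [-1.013, 1.571, -2.739]
ft_force: [0.5, -0.1, 0.9]
opening: 0.008
```

Request:
apply_moves:
  increments:
    - [1,2,0,0,0]
    - [1,0,0,0,0]
    - [1,0,0,0,0]

```text
t: 6.9
eef_pos: [617.0, -37.3, 96.6]
tcp_rot: [1.412, 1.57, -0.315]
ft_force: [0.4, 0.4, 2.3]
opening: 0.002
```

Request:
apply_moves:
  increments:
    - [1,1,0,0,0]
    - [1,0,0,0,0]
    - [1,0,0,0,0]

```text
t: 7.2
eef_pos: [617.0, -37.3, 95.5]
tcp_rot: [1.411, 1.57, -0.315]
ft_force: [1.4, 0.4, 3.9]
opening: 0.003
```

Request:
apply_moves:
  increments:
    - [1,2,0,0,0]
    - [1,0,0,0,0]
    - [1,0,0,0,0]

```text
t: 7.5
eef_pos: [616.9, -37.3, 93.5]
tcp_rot: [1.316, 1.57, -0.41]
ft_force: [0.9, -0.0, 4.5]
opening: 0.007
```

Request:
apply_moves:
  increments:
    - [1,2,0,0,0]
    - [1,0,0,0,0]
    - [1,0.5,0,0,0]
    - [1,0,0,0,0]
    - [1,0,0,0,0]

```text
t: 8.0
eef_pos: [616.9, -37.3, 91.0]
tcp_rot: [1.267, 1.57, -0.46]
ft_force: [0.3, 0.2, 4.4]
opening: 0.002
```

```bash
python3 - <<'E'
from h import *
import time
f=[]
for i in range(6): cam('top'); f.append(status.state()['ft_force'])
p,R,s=tool();print(p,np.mean(f,0),s['t'])
E
```

```text
[616.89310202 -37.32205125  90.98452237] [1.42495842 0.07756675 4.7045274 ] 8.3
```

Request:
apply_moves:
  increments:
    - [1,1,0,0,0]
    - [1,1,0,0,0]
    - [1,0,0,0,0]
    - [1,0,0,3,0]
    - [1,0,0,3,0]
    - [1,0,0,3,0]
    - [1,0,0,3,0]
    - [1,0,0,3,0]
    - [1,0,0,0,0]

```text
t: 9.2
eef_pos: [614.6, -52.3, 89.1]
tcp_rot: [1.555, 1.57, -0.171]
ft_force: [-0.0, -0.4, 6.3]
opening: 0.004
```

Request:
apply_moves:
  increments:
    - [1,0,0,5,0]
    - [1,0,0,5,0]
    - [1,0,0,5,0]
    - [1,0,0,5,0]
    - [1,0,0,0,0]

```text
t: 9.7
eef_pos: [611.5, -72.4, 89.1]
tcp_rot: [1.287, 1.57, -0.44]
ft_force: [0.7, -1.3, 5.7]
opening: 0.008
```

Request:
apply_moves:
  increments:
    - [1,0,0,7,0]
    - [1,0,0,7,0]
    - [1,0,0,7,0]
    - [1,0,0,7,0]
    - [1,0,0,7,0]
    - [1,0,0,7,0]
    - [1,0,0,7,0]
    - [1,0,0,7,0]
    - [1,0,0,7,0]

```text
t: 10.6
eef_pos: [601.8, -134.2, 89.0]
tcp_rot: [2.033, 1.57, 0.306]
ft_force: [2.2, 2.5, 5.3]
opening: 0.005
```

Request:
apply_moves:
  increments:
    - [1,0,0,3,0]
    - [1,0,0,3,0]
    - [1,0,0,3,0]

```text
t: 10.9
eef_pos: [600.5, -143.0, 89.1]
tcp_rot: [1.916, 1.57, 0.189]
ft_force: [1.7, 2.4, 6.3]
opening: 0.005
```

Request:
apply_moves:
  increments:
    - [1,0,0,3,0]
    - [1,0,0,3,0]

```text
t: 11.1
eef_pos: [599.6, -148.9, 89.1]
tcp_rot: [1.846, 1.57, 0.119]
ft_force: [2.6, 2.5, 5.1]
opening: 0.008
```

Request:
apply_moves:
  increments:
    - [1,0,0,2,0]
    - [1,0,0,2,0]

```text
t: 11.3
eef_pos: [599.0, -152.8, 89.1]
tcp_rot: [1.852, 1.57, 0.126]
ft_force: [2.7, 1.5, 5.1]
opening: 0.006
```

Request:
apply_moves:
  increments:
    - [1,0,0,2,0]
    - [1,0,0,2,0]
    - [1,0,0,0,0]

```text
t: 11.6
eef_pos: [598.3, -156.9, 89.1]
tcp_rot: [1.639, 1.57, -0.087]
ft_force: [1.4, 0.5, 5.1]
opening: 0.004
```

Request:
apply_moves:
  increments:
    - [1,0,0,2,0]
    - [1,0,0,2,0]
    - [1,0,0,0,0]

```text
t: 11.9
eef_pos: [597.5, -160.4, 89.1]
tcp_rot: [3.065, 1.57, 1.339]
ft_force: [1.3, 3.3, 7.4]
opening: 0.005
```

Request:
apply_moves:
  increments:
    - [1,0,0,2,0]
    - [1,0,0,2,0]
    - [1,0,0,0,0]

```text
t: 12.2
eef_pos: [596.8, -164.2, 89.1]
tcp_rot: [-2.857, 1.57, 1.7]
ft_force: [0.3, 4.4, 7.4]
opening: 0.003
```

Request:
apply_moves:
  increments:
    - [1,0,0,2,0]
    - [1,0,0,2,0]
    - [1,0,0,0,0]

```text
t: 12.5
eef_pos: [596.2, -168.0, 89.0]
tcp_rot: [-2.798, 1.57, 1.759]
ft_force: [0.9, 5.0, 7.0]
opening: 0.006
```

Request:
apply_moves:
  increments:
    - [1,0,0,2,0]
    - [1,0,0,1,0]
    - [1,0,0,0,0]

```text
t: 12.8
eef_pos: [596.1, -168.3, 89.0]
tcp_rot: [-2.984, 1.566, 1.573]
ft_force: [5.7, 22.3, 8.3]
opening: 0.004
```

Firm stop at 22 N, so the stop is home. I'll lift straight up so that friction doesn't drag it back.

Request:
apply_moves:
  increments:
    - [1,-5,0,0,0]
    - [1,-10,0,0,0]
    - [1,-20,0,0,0]
    - [1,-40,0,0,0]
    - [1,-40,0,0,0]
    - [1,-20,-45,10,0]
    - [1,0,-45,10,0]
    - [0.5,0,-45,20,0]
    - [0.5,0,-45,40,0]
    - [0.5,0,-20,40,0]

```text
t: 13.8
eef_pos: [385.5, -252.7, 223.7]
tcp_rot: [-2.075, 1.569, 2.484]
ft_force: [1.7, 0.2, -0.4]
opening: 0.202
```

Request:
apply_moves:
  increments:
    - [0.5,0,0,45,0]
    - [0.5,0,0,45,0]
    - [0.5,0,0,45,0]
    - [0.5,0,0,45,0]
    - [0.5,0,0,45,0]
    - [0.5,0,0,45,0]
    - [0.5,0,0,0,0]
    - [0.5,0,0,0,0]

```text
t: 14.6
eef_pos: [345.9, -520.4, 222.5]
tcp_rot: [-2.513, 1.568, 2.043]
ft_force: [0.4, 0.6, -0.7]
opening: 0.501
```

```bash
python3 - <<'E'
from h import *
p,R,s=tool();print(p,s['opening'],s['t'],s['ft_force'])
a=cam('top','t8.png')['pixels'][170:330,220:410,::-1];b=cam('side','s8.png')['pixels'][150:310,200:390,::-1]
cv2.imwrite('pics/c8.png',cv2.resize(np.hstack([a,b]),None,fx=2.1,fy=2.1,interpolation=cv2.INTER_CUBIC))
E
```

```text
[ 345.86738953 -520.37949177  222.51057871] 0.5008938061255537 14.6 [ 0.39928477  0.61733101 -0.7226306 ]
```

View pics/c8.png

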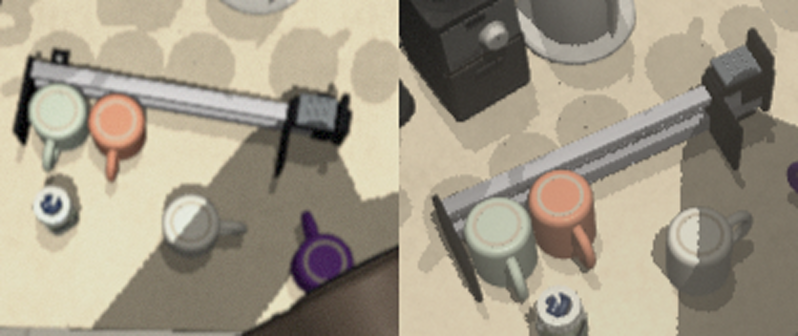

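The stop is home by the end post: the pad is at about (370,222) in the full top view. The white mug stands unmoved at (311,276). Now going behind it with the jaws half open as a cradle.

Request:
apply_moves:
  increments:
    - [0.5,0,-1.4,-44,0]
    - [0.5,0,-1.4,-44,0]
    - [0.5,0,-1.4,-44,0]
    - [0.5,0,-1.4,-44,0]
    - [0.5,0,-1.4,-44,0]
    - [0.5,0,-1.4,-44,0]
    - [0.5,0,-1.4,-44,0]
    - [0.5,0,-1.4,-44,0]
    - [0.5,0,-1.4,-44,0]
    - [0.5,0,-1.4,-44,0]

```text
t: 15.7
eef_pos: [400.0, -80.9, 224.2]
tcp_rot: [1.309, 1.57, -0.416]
ft_force: [1.1, 0.1, 0.3]
opening: 0.5
```

Request:
apply_moves:
  increments:
    - [0.5,0,-1.4,-44,0]
    - [0.5,0,-1.4,-44,0]
    - [0.5,0,0,0,0]
    - [0.5,0,0,0,0]

```text
t: 16.1
eef_pos: [411.0, 5.1, 224.0]
tcp_rot: [0.958, 1.57, -0.765]
ft_force: [0.9, -0.5, 0.2]
opening: 0.503
```

```bash
python3 - <<'E'
from h import *
p,R,s=tool();print(p,R.round(3).tolist(),s['opening'],s['t'],s['joints'].round(2),delta([410.7,4.7,33]).round(1))
E
```

```text
[411.04572322   5.12148251 224.02881901] [[0.0, 0.989, -0.151], [-0.0, -0.151, -0.989], [-1.0, 0.0, 0.0]] 0.503211921717505 16.1 [-0.15  0.16  2.02 -0.    0.97  1.57] [191.   -0.3   0.4]
```

Request:
apply_moves:
  increments:
    - [0.5,40,0,0,0]
    - [0.5,40,0,0,0]
    - [0.5,40,0,0,0]
    - [0.5,30,0,0,0]
    - [0.5,14,0,0,0]
    - [0.5,0,0,0,0]

```text
t: 16.7
eef_pos: [410.6, 2.8, 58.4]
tcp_rot: [-1.525, 1.567, 3.031]
ft_force: [0.3, -0.4, 1.1]
opening: 0.496
```

Request:
apply_moves:
  increments:
    - [0.5,10,0,0,0]
    - [0.5,10,0,0,0]
    - [0.5,7,0,0,0]
    - [0.5,0,0,0,0]
    - [0.5,0,0,0,0]

```text
t: 17.2
eef_pos: [411.8, 3.8, 32.9]
tcp_rot: [-0.596, 1.571, -2.322]
ft_force: [0.6, 0.1, -0.5]
opening: 0.499
```

```bash
python3 - <<'E'
from h import *
p,R,s=tool();print(p,R.round(3).tolist(),s['opening'],s['t'],s['ft_force'],s['joints'].round(2),delta([466,-4,33]).round(1))
E
```

```text
[411.77712605   3.76169998  32.87477783] [[-0.0, 0.988, -0.155], [-0.0, -0.155, -0.988], [-1.0, -0.0, 0.0]] 0.49892848549184593 17.2 [ 0.63048333  0.10196539 -0.5375929 ] [-0.15  0.5   2.23 -0.    0.41  1.57] [-0.1 54.8 -0.7]
```

Request:
apply_moves:
  increments:
    - [0.5,0,6,0,0]
    - [0.5,0,5,0,0]
    - [0.5,0,3,0,0]
    - [0.5,0,3,0,0]
    - [0.5,0,3,0,0]
    - [0.5,0,3,0,0]
    - [0.5,0,4,0,0]
    - [0.5,0,4,0,0]
    - [0.5,0,4,0,0]
    - [0.5,0,4,0,0]

```text
t: 18.2
eef_pos: [450.6, -2.4, 32.8]
tcp_rot: [-0.968, 1.571, -2.694]
ft_force: [-1.6, -0.2, 2.9]
opening: 0.501
```

Request:
apply_moves:
  increments:
    - [0.5,0,4,0,0]
    - [0.5,0,4,0,0]
    - [0.5,0,4,0,0]
    - [0.5,0,4,0,0]
    - [0.5,0,4,0,0]
    - [0.5,0,4,0,0]
    - [0.5,0,4,0,0]
    - [0.5,0,4,0,0]

```text
t: 19.0
eef_pos: [482.2, -7.3, 32.8]
tcp_rot: [0.306, 1.571, -1.421]
ft_force: [-2.2, 1.6, 1.7]
opening: 0.501
```

```bash
python3 - <<'E'
from h import *
p,R,s=tool();print(p,s['opening'],s['t'],s['ft_force'])
a=cam('top','t9.png')['pixels'][170:330,220:410,::-1];b=cam('side','s9.png')['pixels'][150:310,200:390,::-1]
cv2.imwrite('pics/c9.png',cv2.resize(np.hstack([a,b]),None,fx=2.1,fy=2.1,interpolation=cv2.INTER_CUBIC))
E
```

```text
[482.24470172  -7.26909456  32.81908205] 0.5013513494639807 19.0 [-2.21482776  1.55299381  1.70720596]
```

View pics/c9.png

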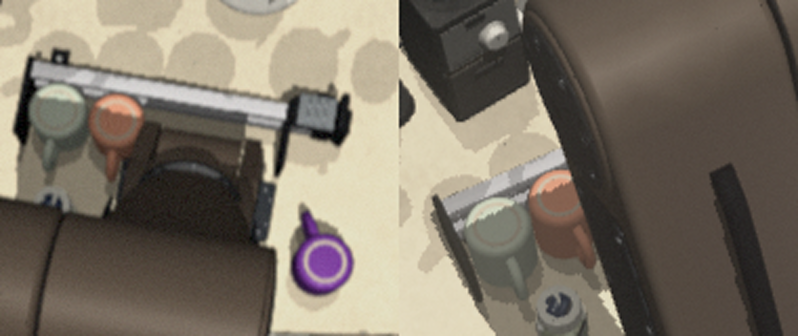

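Request:
apply_moves:
  increments:
    - [0.5,0,4,0,0]
    - [0.5,0,4,0,0]
    - [0.5,0,4,0,0]
    - [0.5,0,4,0,0]
    - [0.5,0,4,0,0]
    - [0.5,0,4,0,0]
    - [0.5,0,4,0,0]
    - [0.5,0,4,0,0]
    - [0.5,0,4,0,0]
    - [0.5,0,4,0,0]

```text
t: 20.1
eef_pos: [521.8, -13.5, 32.8]
tcp_rot: [0.488, 1.571, -1.238]
ft_force: [-2.6, -0.5, 0.7]
opening: 0.501
```

Request:
apply_moves:
  increments:
    - [0.5,0,2,0,0]
    - [0.5,0,2,0,0]
    - [0.5,0,2,0,0]

```text
t: 20.4
eef_pos: [527.4, -14.3, 32.8]
tcp_rot: [-1.186, 1.571, -2.912]
ft_force: [-1.4, -0.5, 1.4]
opening: 0.497
```

Request:
apply_moves:
  increments:
    - [0.5,0,2,0,0]
    - [0.5,0,1,0,0]

```text
t: 20.6
eef_pos: [530.5, -14.9, 32.8]
tcp_rot: [1.282, 1.571, -0.444]
ft_force: [-3.0, 0.2, 1.1]
opening: 0.5
```

Request:
apply_moves:
  increments:
    - [0.5,0,1.5,0,0]
    - [0.5,0,1.5,0,0]

```text
t: 20.8
eef_pos: [533.3, -15.3, 32.8]
tcp_rot: [-0.304, 1.571, -2.031]
ft_force: [-1.9, 0.5, 0.6]
opening: 0.497
```

Request:
apply_moves:
  increments:
    - [0.5,0,1.5,0,0]
    - [0.5,0,1.5,0,0]

```text
t: 21.0
eef_pos: [536.4, -15.8, 32.8]
tcp_rot: [0.606, 1.571, -1.121]
ft_force: [-1.6, 1.2, 0.4]
opening: 0.498
```

Request:
apply_moves:
  increments:
    - [0.5,0,1.5,0,0]
    - [0.5,0,1,0,0]

```text
t: 21.2
eef_pos: [538.8, -16.2, 32.8]
tcp_rot: [-0.094, 1.571, -1.82]
ft_force: [-4.4, 0.7, 1.2]
opening: 0.504
```

Request:
apply_moves:
  increments:
    - [0.5,0,1,0,0]
    - [0.5,0,0,0,0]

```text
t: 21.4
eef_pos: [538.9, -16.2, 32.7]
tcp_rot: [-1.523, 1.569, 3.034]
ft_force: [-5.3, 1.0, 3.0]
opening: 0.498
```

Request:
apply_moves:
  increments:
    - [0.5,0,1,0,0]
    - [0.5,0,0,0,0]

```text
t: 21.6
eef_pos: [539.0, -16.2, 32.7]
tcp_rot: [-1.536, 1.567, 3.021]
ft_force: [-9.6, 1.5, 5.7]
opening: 0.503
```

It rests firmly against the rails: the tool is stalled at 9.6 N. Backing off along the same line.

Request:
apply_moves:
  increments:
    - [0.5,0,-1.5,0,0]
    - [0.5,0,-2,0,0]
    - [0.5,0,-6,0,0]
    - [0.5,0,-15,0,0]
    - [0.5,0,-30,0,0]
    - [0.5,0,-30,0,0]
    - [0.5,0,-20,0,0]
    - [0.5,-40,0,0,0]
    - [0.5,-45,0,0,0]
    - [0.5,-45,0,0,0]

```text
t: 22.6
eef_pos: [437.0, -0.2, 164.4]
tcp_rot: [0.363, 1.571, -1.364]
ft_force: [-0.2, 1.0, -0.6]
opening: 0.499
```

Request:
apply_moves:
  increments:
    - [0.5,-40,0,44,0]
    - [0.5,0,0,44,0]
    - [0.5,0,0,44,0]
    - [0.5,0,0,44,0]
    - [0.5,0,0,44,0]
    - [0.5,0,0,44,0]
    - [0.5,0,0,44,0]
    - [0.5,0,0,44,0]
    - [0.5,0,0,44,0]
    - [0.5,0,0,44,0]

```text
t: 23.6
eef_pos: [369.8, -429.9, 196.5]
tcp_rot: [0.793, 1.57, -0.934]
ft_force: [1.0, 0.4, 0.1]
opening: 0.501
```

Request:
apply_moves:
  increments:
    - [0.5,0,0,40,0]
    - [0.5,0,0,20,0]
    - [0.5,0,0,0,0]
    - [0.5,0,0,0,0]

```text
t: 24.0
eef_pos: [360.9, -486.8, 196.1]
tcp_rot: [-2.704, 1.57, 1.852]
ft_force: [0.7, 0.4, 0.1]
opening: 0.504
```

```bash
python3 - <<'E'
from h import *
p,R,s=tool();print(p,s['t'],s['ft_force'])
a=cam('top','t10.png')['pixels'][170:330,220:410,::-1];b=cam('side','s10.png')['pixels'][150:310,200:390,::-1]
cv2.imwrite('pics/c10.png',cv2.resize(np.hstack([a,b]),None,fx=2.1,fy=2.1,interpolation=cv2.INTER_CUBIC))
E
```

```text
[ 360.94549824 -486.79224203  196.12092284] 24.0 [0.68278431 0.4070585  0.12097543]
```

View pics/c10.png

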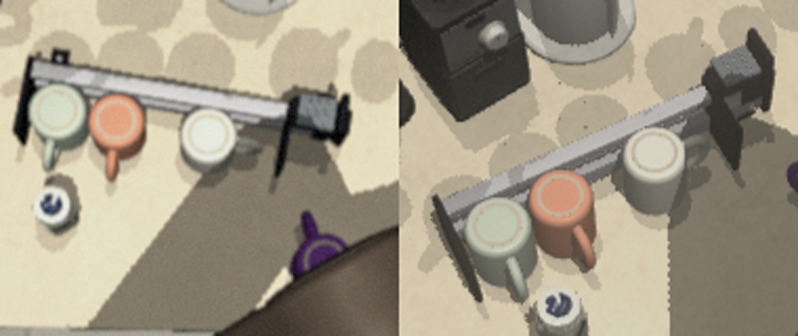

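```bash
python3 - <<'E'
from h import *
T=cam('top');S=cam('side');a=np.radians(8.9);ux=np.array([np.cos(a),-np.sin(a)]);uy=np.array([np.sin(a),np.cos(a)])
O=np.array([632.5,-2])
for n,P in [('mugT',onz(T,319,232.5,85)),('mugS',onz(S,321.7,221.2,85)),('row2',np.array([590,89.3])),('row1',np.array([600,160.7])),('pad home T',onz(T,370.5,222.2,110)),('pad home S',onz(S,(737-399)/2.1+200,63/2.1+150,110))]:
    d=P[:2]-O;print(n,P.round(1),'own',(d@ux).round(1),(d@uy).round(1))
print(status.state()['t'])
for n,c in (('top',T),('side',S)):
    o=cv2.imread(f'pics/{n}1.png');d=cv2.absdiff(o,c['pixels'][:,:,::-1].copy()).max(2)
    boxes={'top':{'row':(235,205,292,252),'salt':(438,245,462,268)},'side':{'row':(225,225,300,290),'spice':(262,288,292,318)}}[n]
    for k,(x0,y0,x1,y1) in boxes.items(): print(n,k,(d[y0:y1,x0:x1]>45).mean().round(3))
E
```

```text
mugT [578.5 -23.4  85. ] own -50.0 -29.5
mugS [575.9 -26.2  85. ] own -52.1 -32.6
row2 [590.   89.3] own -56.1 83.6
row1 [600.  160.7] own -57.3 155.7
pad home T [ 602.5 -153.2  110. ] own -6.2 -154.1
pad home S [ 600.  -156.4  110. ] own -8.2 -157.6
24.2
top row 0.0
top salt 0.527
side row 0.0
side spice 0.0
```

```bash
python3 - <<'E'
from h import *
o=cv2.imread('pics/top1.png');n=cv2.imread('pics/t8.png')
r=cv2.matchTemplate(n[230:285,425:475],o[243:268,438:462],cv2.TM_CCOEFF_NORMED);print(cv2.minMaxLoc(r),'expect loc (13,13)')
print(env.job_done())
E
```

```text
(-0.5029762983322144, 0.6441383957862854, (0, 30), (13, 14)) expect loc (13,13)
the job is handed in; nothing more can be done
None
```

The stop is fully home, and the white mug stands upright against the rails in the opened space. I handed the job in at about 24 s of the 53 s allowed.

**Stop:** I pressed the release pad with the shut fingertips and slid the stop along the rail until it hit a firm stop at 22 N. I then lifted straight off so friction could not drag it back. The last pictures show it at the end post, with the pad at the rail's own y of about -155 mm.

**Mug:** I pushed the white mug with half-open fingers until it stalled against the rails at about 10 N, then backed away. The final pictures show it upright at own y of about -31 mm, inside the +12 to -48 mm window.

**Other things:** The row mugs and the spice jar are unchanged in the pictures. The last reading showed no contact force on the robot.

Some checks disagreed or were weak:
- **Pad contact height:** The shut fingertips met the pad about 24 mm lower than the stated tip length implies. I went by force there instead.
- **Mug distance to the rail:** The final pictures put the axis at own x of about -51 mm, where -56 mm was expected. That is within the error of my rail origin, and the stall force shows contact.
- **Salt shaker:** Its simple picture difference failed, which I put down to the arm's shadow. A template match (weak, 0.64) on a picture taken after the stop push, before the mug push, found it within 1 pixel of its place.
- **Tumbler, soap bottle and coaster:** I did not check these one by one. The moves were not planned near them.

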